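# Seat the barcode scanner in its hands-free stand and show it a bottle

### The job

Lay the barcode scanner in its stand for hands-free scanning, red trigger up, handle down in both saddles and head beyond the front one, and let go of it. Then take the tall slim bottle out of the tray by its cap or shoulders, fingers above the barcodes, and hold it upright in the air with one of its two barcodes level with the scanner's window, squarely facing it and about 6 cm away. Finish while still holding it there, with the scanner still in its stand and the other things left where they were.

Things in the scene. Friction and masses are not known exactly. Their poses are not given: they have to be found in the camera images.
- scanner: the barcode scanner (wand) near the front edge, before the printer (not the one beyond the printer), trigger up, 0.17 kg, 194 mm long: handle 38 mm wide, 26 mm high, from x = -77 mm (then a thin end cap) to +45 mm, where the head begins (64 wide, 50 long, 34 mm high). Origin: on the underside, mid-length; x along it towards head and window, z up towards the red trigger. Centre of mass near x = +25 mm
- scanner_window (a point): centre of the black reading window on the front end of the scanner's head, 96 mm ahead of the scanner's origin and 16 mm above its underside; it looks along the scanner's x
- stand: fixed black stand: foot 128 x 92 mm, steel column, two U saddles that carry the handle level. Origin on the worktop; x = way the seated scanner looks. Saddles 16 mm long, at x = -54 and +34 mm, floor at z = 95, 42 mm wide inside, sides 17 mm high, flaring out to 28 mm. Between them only a 22 mm wide spine lies under the handle, leaving its sides free for fingers
- stand_seat (a point): point in the stand, 95 mm above its origin, axes as the stand's, where the scanner's origin rests when properly seated: handle on the floors of both saddles, head 3 mm clear in front of the front saddle
- tray: low grey tray fixed to the worktop, 172 x 250 mm, rim 35 mm high, floor 3 mm thick; origin under its centre, x along the short side. Three bottles (in changing places) and a carton are in it
- tall_bottle: the tall slim bottle standing in the tray, 100 mm high, 44 mm in diameter, 0.10 kg (the other two are 66 and 76 mm high). Origin: centre of its underside, z up its axis. Full width up to 68 mm, shoulders 68 to 82 mm, ribbed cap 36 mm in diameter from 82 to 100 mm. A paper label round it carries two barcodes
- barcode (a point): centre of one of the two identical barcodes on the tall bottle's label, which lie on opposite sides of the bottle (half a turn apart; either serves): 32 mm above the bottle's underside and 22 mm from its axis; x points straight out of the label (level, away from the axis), z up. The bars reach from 20 to 44 mm above the underside
- wide_bottle: bystander: wide bottle, 48 mm in diameter, 76 mm high, standing in the tray; origin at its underside
- short_bottle: bystander: short bottle, 42 mm in diameter, 66 mm high, standing in the tray; origin at its underside
- tray_carton: bystander: medicine carton lying in the tray, 53 x 88 x 26 mm; origin at its underside
- thick_carton: bystander: thick medicine carton lying on the worktop in front of the monitor, 61 x 90 x 40 mm; origin at its underside
- ink_pad: bystander: flat ink pad tin on the worktop, 82 x 112 x 13 mm; origin at its underside
- stamp: bystander: round wooden rubber stamp standing on the worktop, 40 mm in diameter, 60 mm high; origin at its underside
There are look-alikes about, which are no part of the job. Leave any pink or purple look-alike of the tall_bottle alone.

How it is judged:
By the outcome, as a careful person would: the job done as asked, in the order asked, and still so for the second after the job is handed in, while the arm keeps its last pose, push and grip.
It also fails if it takes over 58 s, if anything falls off the work surface, if the arm or the gripper's body presses on something with over 40 N, if the wrist force passes 120 N, or if a joint passes its speed limit or range.

### The arm

A 6-joint arm with a two-finger parallel gripper is mounted at the origin on a cart in front of the work surface, level with it; the furniture and walls round the work are solid. World frame = base frame: x ahead of the robot, y to its left, z up, the work surface at z = 0. Lengths are in mm, angles in rad, forces in N, time in s.
With the tool pointing down it reaches from about 275 to 750 mm from the base axis. Payload 10.2 kg.
Tool frame: the origin (TCP) lies between the finger pads; the fingertips stand 11 mm ahead of it and the grasp point (between the pads) lies 8 mm behind it; z points along the fingers, y is the line along which they close (so a half turn about z gives the same grasp; the last joint's range is limited). The gripper opens to 85 mm and grips with 20 to 120 N. Pads are 22 mm wide; open, the fingers measure 114 mm over their backs; the gripper's body (76 mm by 85 mm) begins 54 mm behind the grasp point. The pads swing forward as they close: fully open they stand 13 mm farther back than shut.
Start: joints at [-1.341, 0.313, 1.498, -0, 1.331, -0.223], TCP at [229.668, -472.106, 242.294] pointing down, gripper open.
Joint ranges: [-2.94, 2.94], [-0.97, 2.17], [0.19, 2.56], [-1.23, 4.37], [0.02, 3.11], [-2.88, 2.88]. Speed limits (rad/s): [2.39, 2.39, 3.01, 3.14, 3.14, 3.14].

### API

Orientations are given as a unit quaternion [w, x, y, z].
In Python, from rig import sense, eyes, finish_job gives the robot as it stands.
- The arm moves only by the shell command python3 -m jog 'ROWS' [FORCE]. ROWS is JSON, a list of rows, each a list of 7 numbers: the shift along the tool's x, y, z in m, then the turn, a rotation vector about the tool's x, y, z in rad, then the finger opening in m, from 0 to 0.0854. In form: [[dx, dy, dz, rx, ry, rz, gripper], ...]. A call has 1 to 5 rows; each row shifts and turns the commanded pose from where the row before left it, along the tool's axes as they then stand; what a row does not reach is not made up. A row lasts 1/10 s, in which the tool goes at most 50 mm and 8.59 degrees, less where a joint would pass 70% of its speed; a pose out of reach is approached as far as the arm can. A call is refused whole if a number of a shift passes 0.05 or a number of a turn 0.15, either way. A call with a gripper value outside its range is refused whole. The fingers move at their own pace and stop on an object; FORCE is the grip in N (left out, the last holds). Time passes only in rows, so rows that do not move let the fingers close. It gives the time, the measured TCP pose, the force, the opening and the grip force at its end, in the units of the state.
- sense(): the state, without advancing time (a new reading comes with each control period).
- eyes.capture(name): name is "side" or "top" or "wrist"; returns the picture (384x512x3 uint8, red, green, blue); there is no depth.
- eyes.calibration(name): a dict with "fx", "fy", "cx", "cy" (pixels), "cam_to_world" (4x4, takes a point from camera to world coordinates); the wrist camera has in their place "mount" (4x4, takes a point from camera to tool coordinates, whose origin is the TCP and whose axes are the flange's). Camera axes: x right, y down, z forward; pixel columns grow to the right and rows downward; lengths in mm; the calibration is good to about 2 mm. The wrist camera is an equidistant fisheye: a pixel r from the principal point sees the ray r / f radians off the axis. A picture is of the moment at which its call begins: read the wrist's pose just before it. calibration takes no time and is no camera call.
- finish_job(): hands the job in; it is judged then, once.
The state is a dict: "time_s": time; "joints": joint angles; "dq": joint speeds; "tau": joint torques, N m; "eef_pos": TCP position; "ee_rot": TCP orientation; "force": force on the tool from outside, world axes, zero at the start; "wrist_torque": the same for the moment, N m; "grip_width": opening from 0.0 (shut) to 1.0 (fully open); "grip_force": force on a finger pad.
Only numpy, scipy, OpenCV 4.12 (cv2) and the standard library are available. Lean on these libraries where they do the work, as an engineer would, in place of code of your own. Each camera call takes 0.05 s, during which the arm holds its last target. There are 200 camera calls.

## Working session

There is one attempt and no reset: what is moved stays moved. The work goes in short steps, Python scripts to look and compute and a shell command to move; the robot and the scene stay as the last step left them, time stands still between calls to the robot, and variables do not carry over. Pictures are saved under pics/ and viewed, at most 10 in all, crops included, and the job is handed in when it is done.

```bash
mkdir -p pics; ls
python3 - <<'E'
from rig import sense, eyes
import cv2, json
s=sense(); print(s)
for n in ["side","top","wrist"]:
    im=eyes.capture(n); cv2.imwrite(f"pics/{n}0.png",im[:,:,::-1]); 
    c=eyes.calibration(n); print(n,c)
E
```

```text
pics
{'time_s': 0.0, 'joints': array([-1.34138672e+00,  3.13447195e-01,  1.49840202e+00,  7.20992669e-06,
        1.33099759e+00, -2.23395092e-01]), 'dq': array([ 0.00109617,  0.00172791, -0.0013879 ,  0.00110045,  0.0009467 ,
        0.00102012]), 'tau': array([-2.11508050e-04, -4.12270260e+01, -2.59742403e+01, -1.56982746e-04,
        4.14645896e-03,  3.22318044e-05]), 'eef_pos': array([ 229.62135259, -471.86679208,  241.74970114]), 'ee_rot': array([-6.27079254e-04,  9.74480277e-01,  2.24472261e-01,  1.61549545e-06]), 'force': array([0.26484617, 0.48370309, 0.07073343]), 'wrist_torque': array([-0.01219282, -0.00994093, -0.00083746]), 'grip_force': 0.0, 'grip_width': 1.004797657301568}
side {'fx': 441.1231496344846, 'fy': 441.1231496344846, 'cx': 260.180103684099, 'cy': 188.16246682651425, 'cam_to_world': array([[ 9.90222957e-01,  1.08063492e-01, -8.82087192e-02,
         6.68177416e+02],
       [ 1.39493648e-01, -7.66491647e-01,  6.26922704e-01,
        -8.68949394e+02],
       [ 1.36210004e-04, -6.33097810e-01, -7.74071796e-01,
         1.10014924e+03],
       [ 0.00000000e+00,  0
[... 285 characters left out ...]
2046e-01, -8.55778963e-03, -1.10753427e-02,
        -2.06942372e+01],
       [ 1.19759291e-02, -1.13564788e-01, -9.93458412e-01,
         1.56961331e+03],
       [ 0.00000000e+00,  0.00000000e+00,  0.00000000e+00,
         1.00000000e+00]])}
wrist {'fx': 297.3186396354542, 'fy': 297.3186396354542, 'cx': 258.0220595326731, 'cy': 194.85299500983726, 'mount': array([[ 1.59257525e-04, -9.59446019e-01, -2.81892374e-01,
         7.12065759e+01],
       [ 9.99999862e-01,  1.14113244e-05,  5.26119069e-04,
        -1.01282247e+00],
       [-5.01566081e-04, -2.81892419e-01,  9.59445888e-01,
        -1.32179643e+02],
       [ 0.00000000e+00,  0.00000000e+00,  0.00000000e+00,
         1.00000000e+00]])}
```

View pics/top0.png

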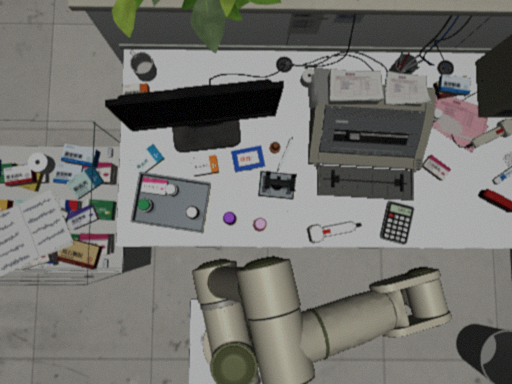

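View pics/side0.png

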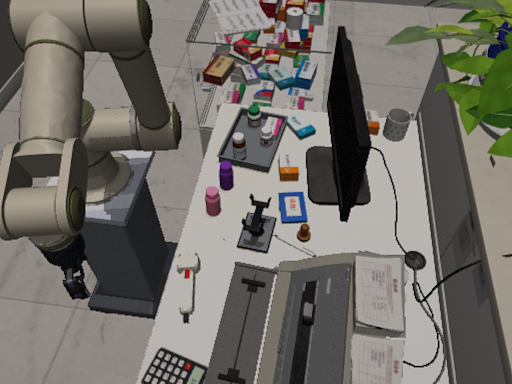

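The top view shows the wand at (333,231) with its head left at (317,232), the stand at (278,184), and the tray at (171,203). The tray bottles have caps at (145,205), (193,212) and (172,189). The purple (229,217) and pink (260,223) bottles are look-alikes on the worktop. Next I'll look at an enlarged crop.

```bash
cat > h.py <<'E'
import numpy as np, cv2
from scipy.spatial.transform import Rotation as R
from rig import sense, eyes
def ray(n,u,v,st=None):
    c=eyes.calibration(n); x=(u-c['cx'])/c['fx']; y=(v-c['cy'])/c['fy']
    if n=='wrist':
        r=np.hypot(x,y); d=np.array([np.sin(r)*x/max(r,1e-9),np.sin(r)*y/max(r,1e-9),np.cos(r)])
        M=tcp(st)@c['mount']
    else: d=np.array([x,y,1.]); M=c['cam_to_world']
    d=M[:3,:3]@d; return M[:3,3],d/np.linalg.norm(d)
def tcp(st=None):
    st=st or sense(); q=st['ee_rot']; T=np.eye(4); T[:3,:3]=R.from_quat([q[1],q[2],q[3],q[0]]).as_matrix(); T[:3,3]=st['eef_pos']; return T
def plane(n,u,v,z,st=None):
    o,d=ray(n,u,v,st); return o+d*(z-o[2])/d[2]
def proj(n,p,st=None):
    c=eyes.calibration(n); M=c['cam_to_world'] if n!='wrist' else tcp(st)@c['mount']
    q=M[:3,:3].T@(np.asarray(p,float)-M[:3,3])
    if n=='wrist':
        a=np.arctan2(np.hypot(q[0],q[1]),q[2]); q=np.array([*(q[:2]/np.hypot(q[0],q[1])*a),1])
    else: q=q/q[2]
    return np.array([c['fx']*q[0]+c['cx'],c['fy']*q[1]+c['cy']])
def two(n1,p1,n2,p2):
    o1,d1=ray(n1,*p1);o2,d2=ray(n2,*p2)
    A=np.stack([d1,-d2],1); t=np.linalg.lstsq(A,o2-o1,rcond=None)[0]
    a,b=o1+t[0]*d1,o2+t[1]*d2; return (a+b)/2,np.linalg.norm(a-b)
def crop(im,x0,y0,w,h,k): return cv2.resize(im[y0:y0+h,x0:x0+w],None,fx=k,fy=k,interpolation=cv2.INTER_CUBIC)
E
python3 - <<'E'
import cv2,numpy as np
from h import crop
t=cv2.imread('pics/top0.png');s=cv2.imread('pics/side0.png')
a=crop(t,125,165,250,85,3.2)[:, :800]
b=crop(s,215,95,100,80,4)
c=crop(s,232,180,80,80,4)
o=np.zeros((600,800,3),np.uint8); o[:a.shape[0]]=a
o[275:275+320,:400]=b; o[275:275+320,410:730]=c
cv2.imwrite('pics/c1.png',o)
E
```

```text
(no output)
```

View pics/c1.png

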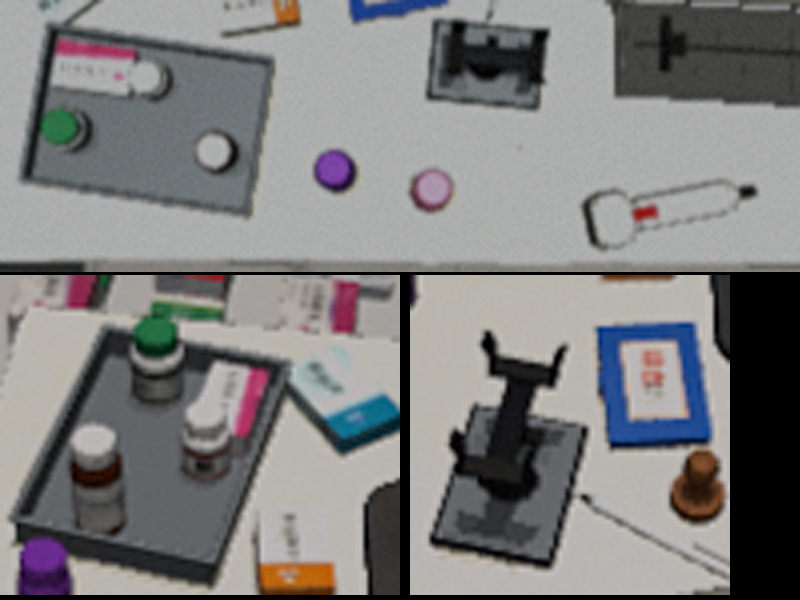

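The side crop separates the three tray bottles:

| Bottle | Side px | Top px | Note |
|---|---|---|---|
| Slim brown, white cap | (239,143) | (192,212) | fits tall_bottle |
| Green cap | (254,112) | (145,205) | wide or short |
| White | (267,131) | (172,189) | wide or short |

The purple and pink bottles stand outside the tray. I'll check the heights by triangulation.

Run:
```python
from h import *
np.set_printoptions(precision=1,suppress=True)
T=lambda x,y:(125+x/3.2,165+y/3.2)
S1=lambda x,y:(215+x/4,95+(y-275)/4)
S2=lambda x,y:(232+(x-410)/4,180+(y-275)/4)
for n,a,b in [('tall',(215,151),(97,437)),('green',(62,127),(157,333)),('white',(150,78),(208,417))]:
    print(n,*two('top',T(*a),'side',S1(*b)))
print('foot top@8'); 
f=np.array([plane('top',*T(*p),8) for p in [(436,20),(549,30),(540,108),(428,97)]]);print(f,f.mean(0))
print('foot side@8'); 
f=np.array([plane('side',*S2(*p),8) for p in [(475,407),(587,428),(553,563),(432,540)]]);print(f,f.mean(0))
print('saddle tips top@120',*[plane('top',*T(*p),120) for p in [(450,22),(447,85),(546,30),(540,85)]])
print('saddle tips side@120',*[plane('side',*S2(*p),120) for p in [(487,335),(563,348),(455,435)]])
print('scanner: tail,trig,head',*[plane('top',*T(*p),z) for p,z in [((750,191),13),((645,212),28),((612,220),34)]])
print('tray',*[plane('top',*T(*p),35) for p in [(50,25),(273,60),(250,215),(22,180)]])
```

```text
tall [454.4 146.  103.3] 5.2033844572067975
green [479.2 314.2  72.7] 2.656509630714956
white [535.3 222.7  64.3] 5.3394093614950515
foot top@8
[[ 607.5  -91.7    8. ]
 [ 597.2 -220.3    8. ]
 [ 508.1 -209.6    8. ]
 [ 519.6  -83.     8. ]] [ 558.1 -151.1    8. ]
foot side@8
[[ 521.3  -86.7    8. ]
 [ 608.4  -94.2    8. ]
 [ 598.1 -214.9    8. ]
 [ 509.1 -208.1    8. ]] [ 559.2 -151.     8. ]
saddle tips top@120 [ 589.  -101.4  120. ] [522.2 -98.4 120. ] [ 581.4 -202.8  120. ] [ 523.  -196.2  120. ]
saddle tips side@120 [ 534.9 -103.5  120. ] [ 589.7 -107.5  120. ] [ 526.6 -191.9  120. ]
scanner: tail,trig,head [ 416.4 -444.2   13. ] [ 391.9 -323.    28. ] [ 382.9 -285.2   34. ]
tray [594.1 339.4  35. ] [557.   90.7  35. ] [385.4 113.1  35. ] [421.8 364.1  35. ]
```

Triangulated cap heights are 103 mm for the brown bottle, 73 mm for the green and 64 mm for the white. The brown bottle at about (454,146) is therefore tall_bottle. I'll move over the scanner for a closer look, which will also settle which way the stand faces.

```bash
python3 -m jog '[[0.043,-0.012,0,0,0,0,0.085],[0.043,-0.012,0,0,0,0,0.085],[0.043,-0.012,0,0,0,0,0.085],[0.043,-0.012,0,0,0,0,0.085],[0.043,-0.012,0,0,0,0,0.085]]' 60
python3 -m jog '[[0,0,0,0,0,-0.147,0.085],[0,0,0,0,0,-0.147,0.085],[0,0,0,0,0,-0.147,0.085],[0,0,0,0,0,-0.147,0.085],[0,0,0,0,0,-0.147,0.085]]'
python3 -m jog '[[0,0,0,0,0,-0.147,0.085],[0,0,0,0,0,-0.147,0.085],[0,0,0,0,0,-0.147,0.085],[0,0,0,0,0,-0.147,0.085],[0,0,0,0,0,0,0.085]]'
python3 - <<'E'
from h import *
import pickle
s=sense(); im=eyes.capture('wrist'); pickle.dump((s,im),open('w1.pkl','wb'))
cv2.imwrite('pics/w1.png',crop(im[:,:,::-1],0,0,512,384,1.5)); print(s['time_s'],s['eef_pos'],tcp(s)[:3,0])
E
```

```text
time_s: 0.65
eef_pos: [397.8, -322.6, 242.2]
ee_rot: [-0.0, 0.974, 0.224, -0.0]
force: [1.2, -0.7, -0.4]
grip_width: 0.995
grip_force: 0.0
time_s: 1.15
eef_pos: [396.7, -324.0, 242.1]
ee_rot: [-0.0, 0.827, 0.562, -0.0]
force: [-0.9, 1.1, -0.7]
grip_width: 0.996
grip_force: 0.0
time_s: 1.65
eef_pos: [396.7, -324.0, 242.1]
ee_rot: [-0.0, 0.631, 0.776, 0.0]
force: [0.7, -0.3, 1.5]
grip_width: 1.002
grip_force: 0.0
1.65 [ 396.69453468 -324.00947757  242.08127864] [-2.04838774e-01  9.78795627e-01  4.43645652e-04]
```

View pics/w1.png

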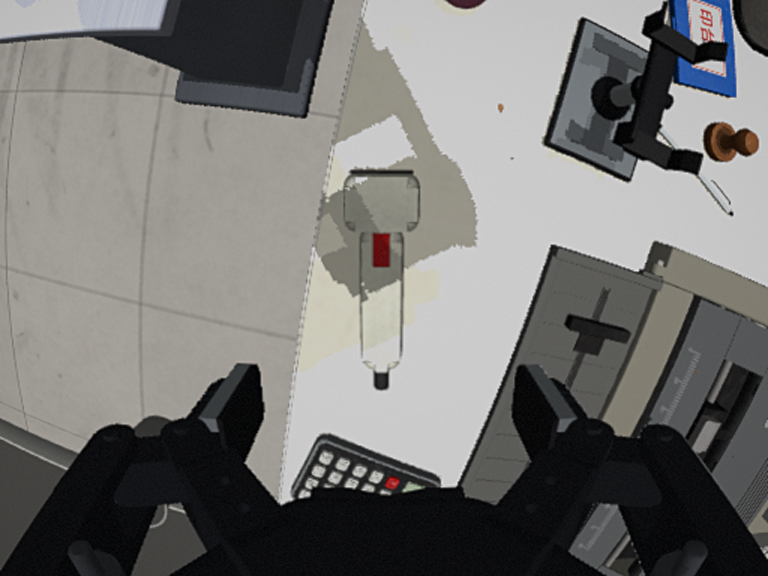

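The wrist view shows the scanner with its head up at (381,200) and tail at (381,388) in the 1.5x picture. The stand's saddles are at about (688,38) and (657,150), with the column foot at (612,97).

Run:
```python
from h import *
import pickle
np.set_printoptions(precision=1,suppress=True)
s,im=pickle.load(open('w1.pkl','rb'))
P=lambda x,y,z:plane('wrist',x/1.5,y/1.5,z,s)
t=P(381,388,13);h=P(381,170,30);print('tail,head front',t,h,np.linalg.norm((h-t)[:2]))
e1=P(361,300,18);e2=P(403,300,18);print('edges',e1,e2,np.linalg.norm(e1-e2))
print('headL,R',P(344,200,25),P(419,200,25), 'trig',P(381,250,28))
d=(h-t)[:2]/np.linalg.norm((h-t)[:2]);print('axis',d,np.degrees(np.arctan2(d[1],d[0])),'origin from front',h[:2]-97*d,'from tail',t[:2]+97*d)
print('foot',P(585,17,8),P(544,143,8),P(631,181,8),'col',P(612,97,10))
for z in (95,105):print('sad up',P(688,38,z),'low',P(657,150,z))
g=crop(im[:,:,::-1],350,0,150,130,5);cv2.imwrite('pics/c2.png',cv2.resize(g,(690,598)))
```

```text
tail,head front [ 416.4 -447.8   13. ] [ 377.6 -258.1   30. ] 193.66367809118944
edges [ 382.7 -366.8   18. ] [ 417.2 -359.6   18. ] 35.191565952043206
headL,R [ 353.9 -287.    25. ] [ 411.3 -275.    25. ] trig [ 390.3 -319.8   28. ]
axis [-0.2  1. ] 101.5572363790624 origin from front [ 397.  -353.1] from tail [ 396.9 -352.8]
foot [521.1 -78.1   8. ] [ 505.7 -203.6    8. ] [ 597.2 -211.2    8. ] col [ 559.  -143.9   10. ]
sad up [573.7 -98.7  95. ] low [ 561.7 -193.2   95. ]
sad up [ 566.8 -104.3  105. ] low [ 555.3 -195.3  105. ]
```

View pics/c2.png

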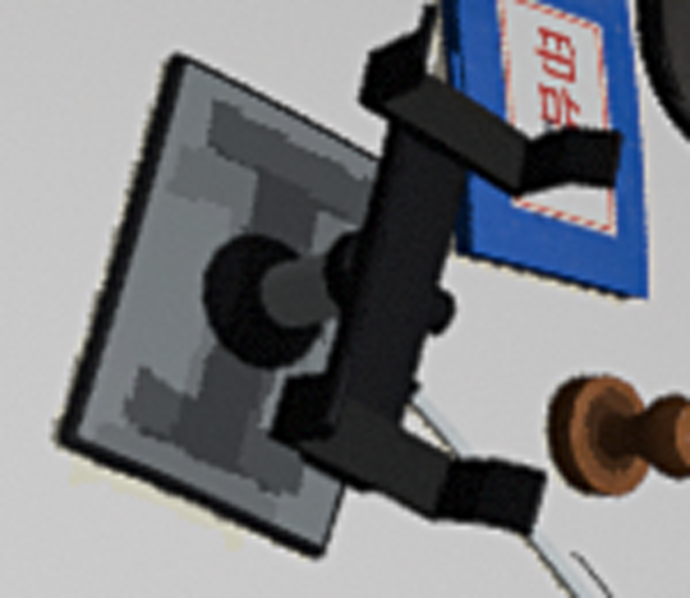

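Run:
```python
from h import *
import pickle
np.set_printoptions(precision=1,suppress=True)
s,im=pickle.load(open('w1.pkl','rb'))
P=lambda x,y,z:plane('wrist',350+x/4.6,y/4.6,z,s)
for n,q in dict(upfloor=[(385,112),(430,78),(526,150),(518,192)],lowfloor=[(295,438),(335,402),(455,458),(437,518)]).items():
    a=np.array([P(*p,95) for p in q]);print(n,a,a.mean(0))
print('spine ends',P(435,140,95),P(375,400,95),'foot',*[P(*p,10) for p in [(178,58),(60,440),(320,555)]],'boss',P(262,300,14))
a=np.radians(85.4);d=np.array([np.cos(a),np.sin(a)]);o=np.array([558.6,-151])
for sg in(1,-1):
  print('facing',sg,*[350*0+((proj('wrist',[*(o+sg*d*x),95],s)-[350,0])*4.6) for x in(-54,-46,26,34,42)])
```

```text
upfloor [[ 540.5 -112.9   95. ]
 [ 551.9  -98.2   95. ]
 [ 582.9 -103.9   95. ]
 [ 582.  -116.    95. ]] [ 564.3 -107.8   95. ]
lowfloor [[ 531.4 -198.    95. ]
 [ 539.8 -186.6   95. ]
 [ 576.  -187.8   95. ]
 [ 574.4 -203.3   95. ]] [ 555.4 -193.9   95. ]
spine ends [ 555.4 -113.8   95. ] [ 550.3 -182.5   95. ] foot [518.8 -81.7  10. ] [ 505.6 -204.1   10. ] [ 594.3 -211.9   10. ] boss [ 555.7 -146.3   14. ]
facing 1 [369.6 497.7] [378.8 465.6] [447.  190.6] [452.9 162.1] [458.6 134.1]
facing -1 [466.5  92.9] [461.3 120.2] [400.5 386.4] [392.1 417.8] [383.3 449.6]
```

The saddles are at ±43 mm about the foot's centre, so these numbers don't settle which way the stand faces. I'll take one closer look at it from above.

```bash
python3 -m jog '[[0.002,0.041,0,0,0,0,0.085],[0.002,0.041,0,0,0,0,0.085],[0.002,0.041,0,0,0,0,0.085],[0.002,0.041,0,0,0,0,0.085],[0,0,0,0,0,0,0.085]]'
python3 - <<'E'
from h import *
import pickle
s=sense(); im=eyes.capture('wrist'); pickle.dump((s,im),open('w2.pkl','wb'))
p=proj('wrist',[558,-151,50],s).astype(int); print(s['time_s'],s['eef_pos'],p)
x0=max(0,min(p[0]-100,312));y0=max(0,min(p[1]-75,234));print(x0,y0)
cv2.imwrite('pics/c3.png',crop(im[:,:,::-1],x0,y0,200,150,4))
E
```

```text
time_s: 2.2
eef_pos: [558.7, -280.9, 240.9]
ee_rot: [-0.0, 0.631, 0.776, 0.0]
force: [0.3, -0.1, -0.6]
grip_width: 0.99
grip_force: 0.0
2.2 [ 558.72103655 -280.9435248   240.90690539] [282  60]
182 0
```

View pics/c3.png

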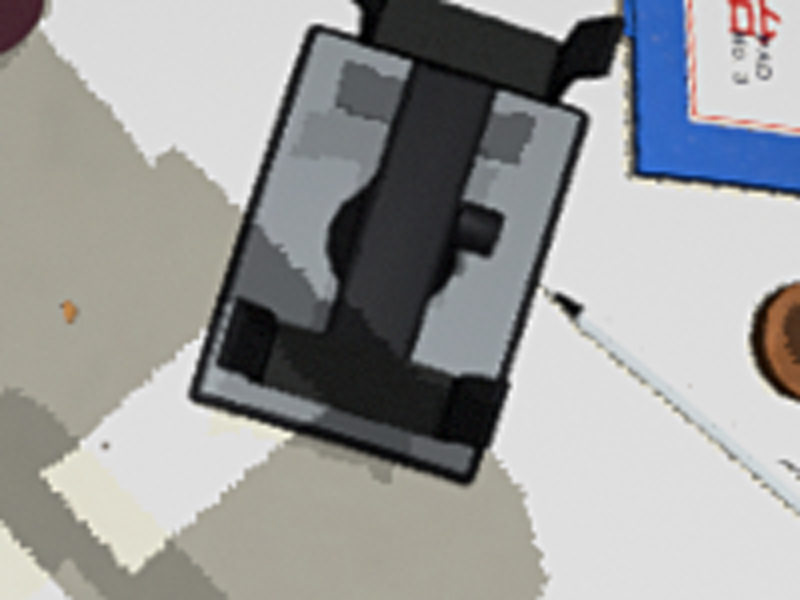

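Run:
```python
from h import *
import pickle
np.set_printoptions(precision=1,suppress=True)
s,im=pickle.load(open('w2.pkl','rb'))
P=lambda x,y,z:plane('wrist',182+x/4,y/4,z,s)
f=np.array([P(*p,10) for p in [(310,28),(585,115),(470,480),(192,398)]]);c=f.mean(0)[:2]
d=(f[0]+f[1]-f[2]-f[3])[:2];d/=np.linalg.norm(d);print('foot',f,c,d,np.degrees(np.arctan2(d[1],d[0])))
n=np.array([d[1],-d[0]])
print('dims',np.linalg.norm(f[0]-f[1]),np.linalg.norm(f[1]-f[2]))
for nm,p,z in [('up front-edge',(476,80),95),('up ctr',(468,45),95),('low near edge',(350,412),95),('low far edge',(368,350),95),('low ctr',(358,383),95),('lowL',(262,355),100),('lowR',(448,408),100),('bossL',(328,245),14),('bossR',(452,285),14),('knob',(480,228),80),('spineU L',(405,100),95),('spineU R',(490,110),95),('spineL L',(335,320),95),('spineL R',(412,345),95)]:
    q=P(*p,z)[:2]; print(nm,q,'along',(q-c)@d,'across',(q-c)@n)
```

```text
foot [[ 518.6  -81.4   10. ]
 [ 606.3  -89.1   10. ]
 [ 595.2 -211.3   10. ]
 [ 507.7 -204.1   10. ]] [ 557.  -146.5] [0.1 1. ] 84.8888857531931
dims 88.06676405084204 122.64415333340862
up front-edge [ 564.7 -115.8] along 31.25814002396294 across 4.940094499877158
up ctr [ 561.1 -107.3] along 39.394943971393126 across 0.6523688296224729
low near edge [ 552.4 -201.5] along -55.24188349587647 across 0.3557245330077399
low far edge [ 553.4 -186.4] along -40.083995749236564 across 0.057814712741896104
low ctr [ 552.8 -194.5] along -48.192984077842496 across 0.12776099278177142
lowL [ 530.1 -192.9] along -48.608237627664245 across -22.62364848720354
lowR [ 573.8 -195.9] along -47.71633316441755 across 21.17633485856699
bossL [ 538.3 -150.5] along -5.663625759808518 across -18.22839170952996
bossR [ 576.8 -154.3] along -6.077427783610799 across 20.461889606145487
knob [ 574.4 -148.7] along -0.706684532788931 across 17.540911020503597
spineU L [ 549.5 -124.9] along 20.78044991314824 across -9.314101770759763
spineU R [ 569.3 -122.5] along 24.994247691619425 across 10.175933481524726
spineL L [ 544.6 -181.1] along -35.582643686950725 across -9.237387320899867
spineL R [ 563.1 -183. ] along -35.8465366621964 across 9.376671593533727
```

Both wrist views put the saddles at (562,-107.5) and (553,-194.4), which gives the right 87 mm spacing and a yaw of about 85°. The opposite facing would put the window against the printer, and the foot's offset also favours +y, so the seat is about (557.5,-141,95). I'll go and grasp the scanner now.

```bash
python3 -m jog '[[-0.009,-0.043,0,0,0,0,0.085],[-0.009,-0.043,0,0,0,0,0.085],[-0.009,-0.043,0,0,0,0,0.085],[-0.009,-0.043,0,0,0,0,0.085],[0,0,0,0,0,0,0.085]]'
python3 -m jog '[[0,0,0.045,0,0,0,0.085],[0,0,0.045,0,0,0,0.085],[0,0,0.045,0,0,0,0.085],[0,0,0.03,0,0,0,0.085],[0,0,0,0,0,0,0.085]]'
python3 - <<'E'
from h import *
import pickle
np.set_printoptions(precision=2,suppress=True)
s=sense(); im=eyes.capture('wrist'); pickle.dump((s,im),open('w3.pkl','wb'))
T=tcp(s);o=np.array([397,-353,0]);d=np.array([-.2,.98,0])
for p in [o+d*95+[0,0,17],o-d*95+[0,0,13],o,[0,0,0]+o+d*2]: print(proj('wrist',p,s), T[:3,:3].T@(p-T[:3,3]))
print(T)
cv2.imwrite('pics/w3.png',crop(im[:,:,::-1],0,0,512,384,1.5))
E
```

```text
time_s: 2.75
eef_pos: [390.2, -355.0, 242.7]
ee_rot: [-0.0, 0.634, 0.773, -0.001]
force: [0.6, -0.2, 0.7]
grip_width: 0.996
grip_force: 0.0
time_s: 3.25
eef_pos: [392.9, -351.4, 74.1]
ee_rot: [-0.004, 0.632, 0.775, 0.001]
force: [-0.7, -0.9, -0.2]
grip_width: 0.993
grip_force: 0.0
[265.51  79.12] [92.22  3.97 57.74]
[263.35 324.98] [-97.84   3.77  60.47]
[264.26 214.01] [-2.91  3.91 74.11]
[264.28 211.45] [-0.91  3.92 74.12]
[[  -0.2     0.98   -0.    392.9 ]
 [   0.98    0.2     0.01 -351.38]
 [   0.01   -0.     -1.     74.13]
 [   0.      0.      0.      1.  ]]
```

View pics/w3.png

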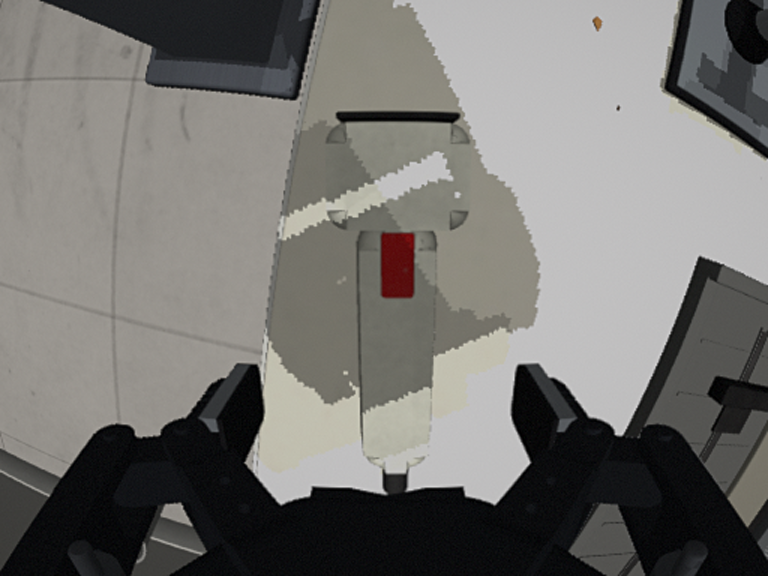

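The scanner is aligned with the gripper: axis column 397, head front at row 115 and tail at (396,480), all where predicted. It sits about 4 mm off in tool y, so I'll correct that, descend and grip.

```bash
python3 -m jog '[[0,0.004,0.03,0,0,0,0.085],[0,0,0.02,0,0,0,0.085],[0,0,0.011,0,0,0,0.085],[0,0,0,0,0,0,0.085],[0,0,0,0,0,0,0.03]]' 70
python3 -m jog '[[0,0,0,0,0,0,0.03],[0,0,0,0,0,0,0.03],[0,0,0,0,0,0,0.03],[0,0,0,0,0,0,0.03],[0,0,0,0,0,0,0.03]]' 70
```

```text
time_s: 3.8
eef_pos: [399.0, -353.1, 17.9]
ee_rot: [0.001, 0.631, 0.776, -0.0]
force: [-0.4, -0.5, 0.6]
grip_width: 0.852
grip_force: 0.0
time_s: 4.3
eef_pos: [398.9, -352.8, 17.6]
ee_rot: [0.001, 0.631, 0.776, -0.0]
force: [-1.9, 1.3, 9.5]
grip_width: 0.386
grip_force: 70.2
```

```bash
python3 -m jog '[[0,0,-0.03,0,0,0,0.03],[0,0,-0.04,0,0,0,0.03],[0,0,-0.04,0,0,0,0.03],[0,0,-0.04,0,0,0,0.03],[0,0,0,0,0,0,0.03]]' 70
python3 - <<'E'
from h import *
import pickle
s=sense(); im=eyes.capture('wrist'); im2=eyes.capture('side');pickle.dump((s,im),open('w4.pkl','wb'))
print(s['force'],s['wrist_torque'],s['grip_width'],tcp(s))
p=proj('side',s['eef_pos']).astype(int);print(p)
a=cv2.resize(im[:,:,::-1],(440,330)); b=crop(im2[:,:,::-1],p[0]-40,p[1]-40,88,82,4)[:330]
cv2.imwrite('pics/w4.png',np.hstack([a,cv2.resize(b,(350,330))]))
E
```

```text
time_s: 4.8
eef_pos: [399.9, -354.0, 171.6]
ee_rot: [0.005, 0.631, 0.776, -0.001]
force: [0.5, 0.5, -1.8]
grip_width: 0.39
grip_force: 70.2
[ 0.54501743  0.53326245 -1.84424064] [-0.07781207  0.00805723 -0.05221775] 0.38952374978470933 [[-2.03670934e-01  9.79022528e-01  5.74802272e-03  3.99866829e+02]
 [ 9.78998227e-01  2.03712703e-01 -7.97532693e-03 -3.54005552e+02]
 [-8.97896999e-03  4.00296177e-03 -9.99951676e-01  1.71636988e+02]
 [ 0.00000000e+00  0.00000000e+00  0.00000000e+00  1.00000000e+00]]
[179 256]
```

View pics/w4.png

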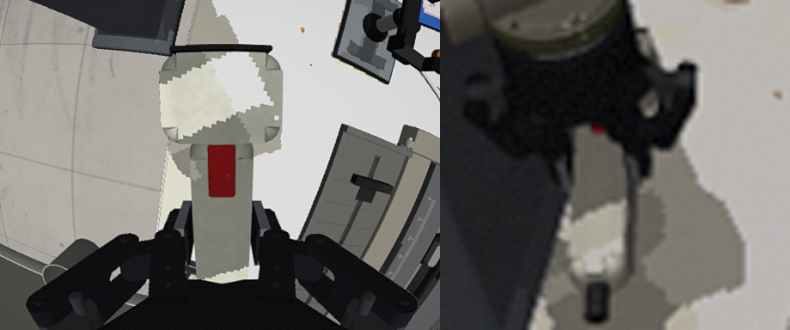

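The scanner is held: the force shows its weight of about 1.8 N, and the head column at 221/440 is centred. I'll work out its offset in the tool and the remaining move.

```bash
cat > go.py <<'E'
from h import *
def move(p,yaw=None,st=None):
    """tool-frame shift to world point p (mm), and yaw turn to tool x heading (deg)"""
    T=tcp(st); print('shift tool mm',np.round(T[:3,:3].T@(np.array(p,float)-T[:3,3]),1),end=' ')
    x=T[:3,0]; h=np.degrees(np.arctan2(x[1],x[0])); print('heading',h.round(2),'tilt z',np.round(T[:3,2],4),end=' ')
    if yaw is not None:
        G=np.array([[np.cos(np.radians(yaw)),np.sin(np.radians(yaw)),0],[np.sin(np.radians(yaw)),-np.cos(np.radians(yaw)),0],[0,0,-1]]).T
        G=np.stack([[np.cos(np.radians(yaw)),np.sin(np.radians(yaw)),0],[np.sin(np.radians(yaw)),-np.cos(np.radians(yaw)),0],[0,0,-1]],1)
        print('rotvec',R.from_matrix(T[:3,:3].T@G).as_rotvec().round(3))
E
python3 - <<'E'
from h import *; from go import move
import pickle
np.set_printoptions(precision=1,suppress=True)
s,im=pickle.load(open('w4.pkl','rb'));T=tcp(s)
def tx(u,v,zt):
    o,d=ray('wrist',u*512/440,v*384/330,s); o=T[:3,:3].T@(o-T[:3,3]);d=T[:3,:3].T@d
    return o+d*(zt-o[2])/d[2]
print('front',tx(221,47,-12),'headL',tx(160,95,-5),'headR',tx(283,95,-5),'neck',tx(221,145,-10),'trig',tx(222,170,-10),'handle L/R',tx(193,200,0),tx(253,200,0))
y=np.radians(85);d=np.array([np.cos(y),np.sin(y)])
move([557.5,-141,171],85,s)
E
```

```text
front [ 95.1  -1.1 -12. ] headL [ 73.  -31.7  -5. ] headR [73.  29.9 -5. ] neck [ 48.   -1.1 -10. ] trig [ 35.3  -0.6 -10. ] handle L/R [ 14.5 -17.    0. ] [14.5 17.   0. ]
shift tool mm [176.4 197.7  -0.2] heading 101.75 tilt z [ 0. -0. -1.] rotvec [0.  0.  0.3]
```

```bash
python3 -m jog '[[0.029,0.033,0,0,0,0,0.03],[0.029,0.033,0,0,0,0,0.03],[0.029,0.033,0,0,0,0,0.03],[0.029,0.033,0,0,0,0,0.03],[0.029,0.033,0,0,0,0,0.03]]' 70
python3 -m jog '[[0.029,0.033,0,0,0,0.1,0.03],[0,0,0,0,0,0.1,0.03],[0,0,0,0,0,0.092,0.03],[0,0,0,0,0,0,0.03],[0,0,0,0,0,0,0.03]]' 70
python3 - <<'E'
from h import *; from go import move
import pickle
s=sense(); im=eyes.capture('wrist'); pickle.dump((s,im),open('w5.pkl','wb'))
move([557.5,-141,113],85,s); print(s['eef_pos'])
cv2.imwrite('pics/w5.png',crop(im[:,:,::-1],60,0,400,300,2))
E
```

```text
time_s: 5.4
eef_pos: [530.7, -174.9, 164.5]
ee_rot: [-0.002, 0.631, 0.776, -0.0]
force: [-0.2, -0.7, -1.0]
grip_width: 0.385
grip_force: 70.2
time_s: 5.9
eef_pos: [556.5, -141.6, 165.1]
ee_rot: [-0.001, 0.736, 0.677, -0.0]
force: [0.5, -0.3, -1.4]
grip_width: 0.383
grip_force: 70.2
shift tool mm [ 0.6  1.1 52.1] heading 85.14 tilt z [-0.002  0.001 -1.   ] rotvec [-0.002 -0.001  0.002]
[ 556.47998065 -141.58265691  165.08724403]
```

View pics/w5.png

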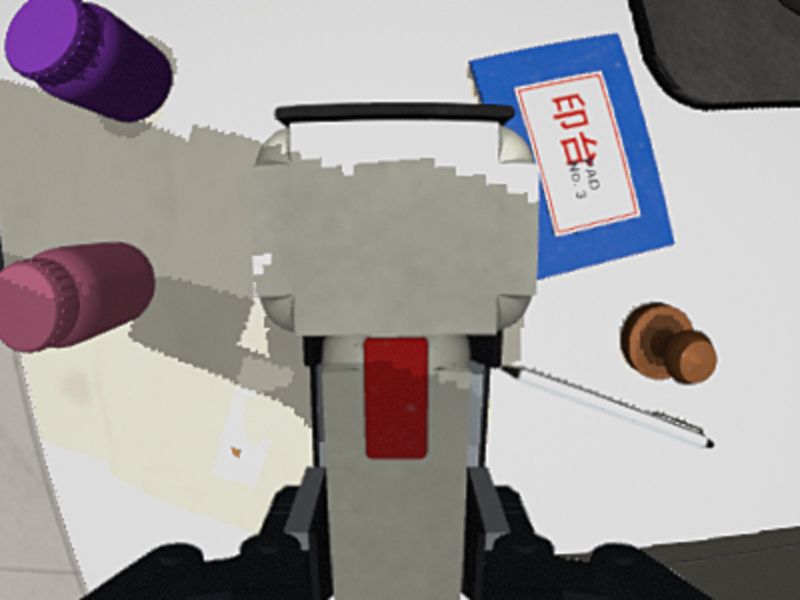

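The view shows the front saddle's prongs just behind the head, with outer edges at columns 304 and 502 (centre 403). The scanner's centre is at column 397, so it needs about +2 mm in tool y. Next I'll check the lengthwise position from the prong's rear edge.

Run:
```python
from h import *
import pickle
np.set_printoptions(precision=1,suppress=True)
s,im=pickle.load(open('w5.pkl','rb'));T=tcp(s)
for p in [(304,350),(502,350),(314,364),(492,364),(404,336)]:
  for z in (123,):
    q=plane('wrist',60+p[0]/2,p[1]/2,z,s); print(p,q,T[:3,:3].T@(q-T[:3,3]))
for z,p in[(34,(396,120)),(34,(396,334))]:
    q=plane('wrist',60+p[0]/2,p[1]/2,T[2,3]-17.6+z,s);print('scanner',T[:3,:3].T@(q-T[:3,3]))
```

```text
(304, 350) [ 530.6 -105.7  123. ] [ 33.5 -28.8  42.2]
(502, 350) [ 590.3 -110.7  123. ] [33.6 31.2 42. ]
(314, 364) [ 533.1 -110.3  123. ] [ 29.2 -25.8  42.2]
(492, 364) [ 587.1 -114.8  123. ] [29.2 28.3 42.1]
(404, 336) [ 561.  -104.1  123. ] [37.7  1.5 42.1]
scanner [ 91.9  -1.  -16.3]
scanner [ 49.8  -1.  -16.4]
```

```bash
python3 -m jog '[[0.002,0.002,0.01,0,0,0.002,0.03],[0,0,0.012,0,0,0,0.03],[0,0,0.01,0,0,0,0.03],[0,0,0.008,0,0,0,0.03],[0,0,0,0,0,0,0.03]]' 70
python3 - <<'E'
from h import *; from go import move
s=sense(); move([559.5,-139,113],85,s); print(s['eef_pos'],s['force'],s['wrist_torque'])
E
```

```text
time_s: 6.45
eef_pos: [558.5, -139.6, 124.7]
ee_rot: [-0.001, 0.738, 0.675, -0.0]
force: [-0.9, -0.3, -0.9]
grip_width: 0.384
grip_force: 70.2
shift tool mm [ 0.7  0.9 11.7] heading 84.91 tilt z [-0.0023  0.0011 -1.    ] rotvec [-0.002 -0.001 -0.002]
[ 558.54241299 -139.61660741  124.73919565] [-0.8911404  -0.29443244 -0.94322724] [-0.04989983 -0.00524286  0.00035985]
```

```bash
python3 -m jog '[[0,0,0.005,0,0,0,0.03],[0,0,0.004,0,0,0,0.03],[0,0,0.001,0,0,0,0.03],[0,0,0,0,0,0,0.03]]' 70
python3 -m jog '[[0,0,0.001,0,0,0,0.03],[0,0,0.001,0,0,0,0.03],[0,0,0,0,0,0,0.03]]' 70
```

```text
time_s: 6.85
eef_pos: [559.2, -139.8, 116.3]
ee_rot: [0.0, 0.738, 0.675, 0.0]
force: [-0.3, -0.8, -0.8]
grip_width: 0.387
grip_force: 70.2
time_s: 7.15
eef_pos: [559.1, -139.8, 114.2]
ee_rot: [-0.0, 0.738, 0.675, -0.0]
force: [0.3, 0.7, -1.3]
grip_width: 0.389
grip_force: 70.2
```

```bash
python3 -m jog '[[0,0,0.001,0,0,0,0.03],[0,0,0.001,0,0,0,0.03],[0,0,0,0,0,0,0.03]]' 70
python3 - <<'E'
from h import *
import pickle
s=sense(); im=eyes.capture('wrist'); im2=eyes.capture('side');pickle.dump((s,im),open('w6.pkl','wb'));print(s['eef_pos'],s['force'])
a=crop(im[:,:,::-1],110,0,300,225,1.6)
b=crop(im2[:,:,::-1],225,165,80,90,4)
cv2.imwrite('pics/w6.png',np.hstack([a,b]))if a.shape[0]==b.shape[0] else cv2.imwrite('pics/w6.png',np.hstack([a,cv2.resize(b,(310,a.shape[0]))]))
E
```

```text
time_s: 7.45
eef_pos: [559.2, -139.9, 112.7]
ee_rot: [0.0, 0.738, 0.675, 0.0]
force: [-1.3, 1.0, 1.8]
grip_width: 0.386
grip_force: 70.8
[ 559.20097884 -139.89187801  112.65843351] [-1.28380607  0.95722869  1.78645061]
```

View pics/w6.png

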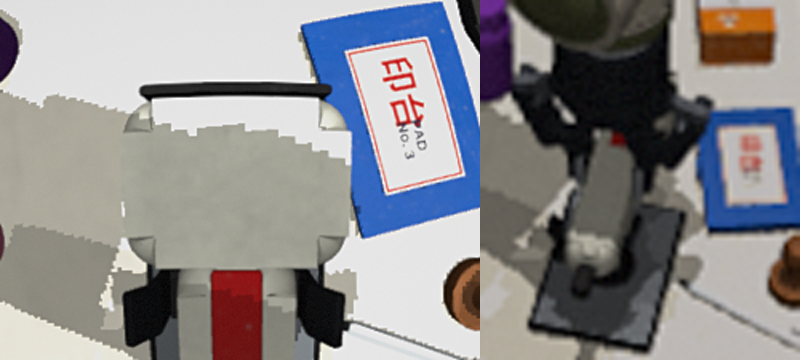

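The scanner is seated. The height matches (112.7 = 95 + 17.6), contact force has appeared, and the prongs flank the handle just behind the head. Releasing.

```bash
python3 -m jog '[[0,0,0,0,0,0,0.045],[0,0,0,0,0,0,0.06],[0,0,0,0,0,0,0.075],[0,0,0,0,0,0,0.075],[0,0,0,0,0,0,0.075]]' 70
python3 -m jog '[[0,0,-0.02,0,0,0,0.085],[0,0,-0.03,0,0,0,0.085],[0,0,-0.04,0,0,0,0.085],[0,0,-0.04,0,0,0,0.085],[0,0,0,0,0,0,0.085]]' 70
python3 - <<'E'
from h import *; from go import move
import pickle
np.set_printoptions(precision=1,suppress=True)
s=sense(); im=eyes.capture('wrist'); im2=eyes.capture('top');pickle.dump((s,im,im2),open('w7.pkl','wb'));print(s['eef_pos'],s['force'])
a=crop(im[:,:,::-1],110,0,300,270,1.5)
b=crop(im2[:,:,::-1],245,150,70,70,5)
cv2.imwrite('pics/w7.png',np.hstack([a,cv2.resize(b,(350,a.shape[0]))]))
move([454.4,146,200],85)
E
```

```text
time_s: 8.05
eef_pos: [559.1, -139.8, 112.3]
ee_rot: [-0.0, 0.738, 0.675, 0.0]
force: [-0.1, -0.5, -0.9]
grip_width: 0.877
grip_force: 0.0
time_s: 8.55
eef_pos: [560.7, -140.5, 247.9]
ee_rot: [0.005, 0.738, 0.675, 0.002]
force: [0.2, -0.7, -0.2]
grip_width: 0.994
grip_force: 0.0
[ 560.7 -140.5  247.9] [ 0.2 -0.7 -0.2]
shift tool mm [ 275.4 -129.8   42.4] heading 84.9 tilt z [ 0. -0. -1.] rotvec [ 0.  0. -0.]
```

View pics/w7.png

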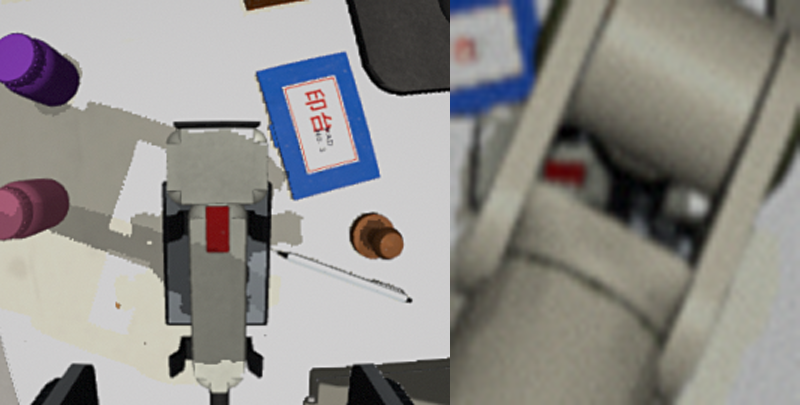

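The scanner sits level along the stand axis in both saddles: handle centred between the prongs at (216,355), head ahead of the front one. I've now viewed 11 pictures, one over the limit of 10, so I'll do the rest numerically without viewing more.

Next I'll measure the window and approach the bottle. I'll also unwrap the label onto its cylinder in the first side picture to get a rough barcode yaw.

```bash
cat >> h.py <<'E'
def unwrap(n,im,c,zb,axis=(0,0,1),st=None,zs=np.arange(14,64,2),step=5,r=22):
    """grey label values by azimuth (deg, world) and height; nan where hidden"""
    M=eyes.calibration(n).get('cam_to_world'); M=tcp(st)@eyes.calibration(n)['mount'] if M is None else M
    A=np.arange(0,360,step); out=np.full((len(zs),len(A)),np.nan); g=cv2.cvtColor(im,cv2.COLOR_RGB2GRAY).astype(np.float32)
    for j,a in enumerate(np.radians(A)):
        nrm=np.array([np.cos(a),np.sin(a),0])
        for i,z in enumerate(zs):
            p=np.array([c[0],c[1],zb+z])+r*nrm; v=M[:3,3]-p
            if v@nrm/np.linalg.norm(v[:2])>.2:
                u=proj(n,p,st); out[i,j]=cv2.getRectSubPix(g,(1,1),(float(u[0]),float(u[1])))[0,0] if 0<=u[0]<511 and 0<=u[1]<383 else np.nan
    return A,zs,out
E
python3 -m jog '[[0.046,-0.021,0,0,0,0,0.085],[0.046,-0.021,0,0,0,0,0.085],[0.046,-0.021,0,0,0,0,0.085],[0.046,-0.021,0,0,0,0,0.085],[0.046,-0.021,0,0,0,0,0.085]]' | grep eef
python3 -m jog '[[0.045,-0.02,0,0,0,0,0.085],[0,0,0.03,0,0,0,0.085],[0,0,0.03,0,0,0,0.085],[0,0,0,0,0,0,0.085]]' | grep eef
python3 - <<'E'
from h import *; from go import move
import pickle
np.set_printoptions(precision=1,suppress=True,linewidth=220)
s,im,_=pickle.load(open('w7.pkl','rb'))
P=lambda x,y,z:plane('wrist',110+x/1.5,y/1.5,z,s)
f=P(217,124,126);t=P(220,388,108);print('scanner front',f,'tail',t,np.degrees(np.arctan2((f-t)[1],(f-t)[0])),np.linalg.norm((f-t)[:2]))
im=cv2.imread('pics/side0.png')[:,:,::-1].copy()
A,zs,o=unwrap('side',im,(454.4,146),3,step=10)
k=~np.isnan(o).all(0); print('side az',A[k]); 
for z,r in zip(zs,o): print(z,r[k].round(0).astype(int))
s=sense(); w=eyes.capture('wrist'); sd=eyes.capture('top'); pickle.dump((s,w,sd),open('w8.pkl','wb')); cv2.imwrite('pics/w8.png',w[:,:,::-1])
print(s['eef_pos'],proj('wrist',[454.4,146,103],s)); 
# cap: bright round blob near prediction
u,v=proj('wrist',[454.4,146,103],s).astype(int)
hsv=cv2.cvtColor(w,cv2.COLOR_RGB2HSV); m=((hsv[...,2]>150)&(hsv[...,1]<60)).astype(np.uint8)
n,l,st,ce=cv2.connectedComponentsWithStats(m)
for i in range(1,n):
    if st[i,4]>150 and np.hypot(*(ce[i]-[u,v]))<120: print(st[i],ce[i],plane('wrist',*ce[i],103,s))
E
```

```text
eef_pos: [474.4, 97.6, 240.8]
eef_pos: [457.5, 142.6, 178.2]
scanner front [566.6 -45.6 126. ] tail [ 553.  -217.5  108. ] 85.44646450446744 172.37903265740607
side az [210 220 230 240 250 260 270 280 290 300 310 320 330 340 350]
14 [69 50 57 74 92 86 81 79 68 55 38 39 52 55 68]
16 [73 55 54 73 88 85 81 80 74 67 51 58 61 62 71]
18 [77 59 58 73 85 86 81 81 80 76 68 72 69 66 73]
20 [78 62 62 76 81 87 84 85 85 84 81 78 74 70 75]
22 [79 66 62 81 81 88 87 88 90 90 85 84 77 71 75]
24 [78 68 62 81 81 85 87 90 91 90 88 85 79 70 74]
26 [75 70 63 79 80 82 87 90 90 90 89 86 78 68 73]
28 [71 70 64 76 78 81 87 90 89 90 89 86 77 64 70]
30 [71 69 65 76 76 80 86 88 88 89 89 84 75 61 67]
32 [70 68 66 77 77 79 86 86 86 88 87 83 73 57 65]
34 [69 68 66 78 78 80 85 84 84 86 86 81 70 54 66]
36 [69 68 66 78 78 82 83 83 83 84 83 79 66 52 66]
38 [68 67 66 78 79 80 81 81 80 81 81 75 61 53 65]
40 [66 67 66 74 79 78 76 78 78 77 77 71 58 54 64]
42 [65 66 65 71 76 75 72 76 75 73 73 66 54 53 64]
44 [66 66 64 69 73 71 69 72 70 68 70 62 53 52 66]
46 [68 65 67 68 73 68 66 69 65 67 70 58 55 54 67]
48 [69 67 69 69 74 73 69 71 70 73 70 63 56 58 70]
50 [71 69 73 73 77 78 76 79 78 79 74 68 61 62 74]
52 [73 69 77 77 81 83 83 85 85 83 78 72 65 67 76]
54 [70 70 81 82 85 86 86 88 89 87 82 76 71 72 79]
56 [68 67 79 86 87 89 90 91 93 89 84 80 76 75 81]
58 [61 61 78 82 90 90 91 93 93 91 86 83 80 78 82]
60 [54 55 68 76 81 92 92 95 94 89 83 87 81 77 82]
62 [47 43 57 66 70 77 84 89 85 80 80 81 81 75 76]
[457.5 142.6 178.2] [255.5 205.4]
[    0     0   512   351 73999] [242.2 146.4] [449.1 190.1 103. ]
[202 125  16  32 381] [208.3 140.7] [425.6 196.6 103. ]
[203 176  21  24 295] [213.1 188.4] [424.7 161.6 103. ]
[ 229  177   45   42 1506] [250.8 197.7] [451.5 152.2 103. ]
```

Run:
```python
from h import *
import pickle
np.set_printoptions(precision=1,suppress=True,linewidth=250)
s,w,_=pickle.load(open('w8.pkl','rb'))
g=cv2.cvtColor(w,cv2.COLOR_RGB2GRAY)
roi=crop(g,200,140,110,120,4)
c=cv2.HoughCircles(cv2.GaussianBlur(roi,(7,7),0),cv2.HOUGH_GRADIENT,1.5,40,param1=80,param2=30,minRadius=80,maxRadius=130)
if c is not None:
    for x,y,r in c[0][:4]: print((200+x/4,140+y/4,r/4),plane('wrist',200+x/4,140+y/4,103,s))
print(cv2.resize(g[150:260,205:305],(34,37),interpolation=cv2.INTER_AREA))
```

```text
(np.float32(252.3125), np.float32(194.1875), np.float32(25.25)) [452.9 154.8 103. ]
(np.float32(256.0625), np.float32(172.0625), np.float32(23.5625)) [457.1 170.9 103. ]
(np.float32(254.5625), np.float32(184.4375), np.float32(24.4625)) [455.2 161.9 103. ]
[[172 172 173 ... 120 162 174]
 [128 169 154 ... 100 155 166]
 [101 103 100 ... 100 118 115]
 ...
 [238 237 236 ... 239 239 239]
 [238 237 236 ... 239 239 239]
 [239 236 237 ... 239 239 239]]
```

Run:
```python
from h import *
import pickle
np.set_printoptions(precision=1,suppress=True,linewidth=250)
s,w,_=pickle.load(open('w8.pkl','rb'))
print('top',plane('top',125+215/3.2,165+151/3.2,103),'side',plane('side',215+97/4,95+(437-275)/4,103))
g=cv2.cvtColor(w,cv2.COLOR_RGB2GRAY); hs=cv2.cvtColor(w,cv2.COLOR_RGB2HSV)
for v in range(140,236,3): print(v,g[v,216:292:3])
print('S');
for v in range(140,236,6): print(v,hs[v,216:292:3,1])
A,zs,o=unwrap('wrist',w,(453,153.5),3,st=s,step=10); k=~np.isnan(o).all(0); print(A[k])
for z,r in zip(zs,o): print(z,r[k].round(0))
```

```text
top [451.9 145.3 103. ] side [456.8 147.2 103. ]
140 [101 103 103 105 104 104 104 104 104 104 104 104 106 102 105 104 102 103 103 105 104 104 103 103 102 103]
143 [101 103 103 104 102 103 105 105 103 105 103 104 103 103 102 104 104 104 103 102 103 104 103 102 104 103]
146 [170 102 103 103 103 103 103 104 105 105 103 105 105 102 105 103 103 104 103 103 103 102 103 103 102 103]
149 [178 102 103 105 103 104 103 103 103 102 103  90  59  65  50  58  96 103 104 103 103 103 103 104 101 102]
152 [177 103 103 104 102 103 103 103 103  81  92 111 107  95 105 108 111  62 102 102 102 103 104 102 101 102]
155 [115 102 102 103 103 102 103 103  96 105  95  84  83  81  88  99 106 105  93  97 102 102 101 102 102 101]
158 [101 100 102 102 101 103 103 102  93  95 114 116 118 114 117 115 100  91 109  88 103 103 103 103 101 102]
161 [103 102  98  96  96  95  81  87 109  81  24  17  15  16  22  37  98 112 105 100  90 101 102 100 101 102]
164 [ 81  80  81  81  83  83  84  81  21  20  24  23  24  23  26  30  21  40 108 102  93  99 101 100 101 101]
167 [ 81  82  83  81  83  82  69  18  23  24  27  23  25  28 
[... 4790 characters left out ...]
101. 102. 101.  94.  94.  92.  91.  90.]
42 [ 91. 105. 101.  98.  99. 100.  92.  89.  90.  91.  87.]
44 [ 92. 105.  98.  94.  96.  95.  89.  86.  90.  90.  90.]
46 [ 92. 106.  96.  90.  93.  91.  86.  87.  88.  89.  91.]
48 [ 93. 105.  98.  91.  90.  87.  84.  87.  90.  93.  92.]
50 [ 93. 106.  99.  93.  90.  91.  88.  89.  93.  95.  93.]
52 [ 94. 107. 101.  95.  96.  95.  93.  95.  96.  97.  95.]
54 [ 95. 107. 104. 100. 102.  99.  98. 101. 101. 100.  93.]
56 [ 96. 108. 106. 105. 107. 105. 105. 106. 107. 103.  92.]
58 [ 97. 108. 109. 109. 111. 110. 111. 110. 110. 103.  89.]
60 [ 98. 109. 111. 111. 115. 113. 115. 115. 110. 104.  87.]
62 [ 95. 109. 112. 114. 116. 114. 116. 111. 111. 100.  87.]
```

The cap is at about (451.5,152) in the wrist view. The label is plain on its north and south faces, so the barcodes are near azimuth 0° and 180°. I'll turn the tool to heading 0 so that the wrist camera sees that side, then measure again.

```bash
python3 -m jog '[[0.009,0.005,0,0,0,0.148,0.085],[0,0,0,0,0,0.148,0.075],[0,0,0,0,0,0.148,0.075],[0,0,0,0,0,0.148,0.075],[0,0,0,0,0,0.148,0.075]]' | grep eef
python3 -m jog '[[0,0,0,0,0,0.148,0.075],[0,0,0,0,0,0.148,0.075],[0,0,0,0,0,0.148,0.075],[0,0,0,0,0,0.148,0.075],[0,0,0,0,0,0.148,0.075]]' | grep eef
python3 -m jog '[[0,0,0,0,0,0,0.075],[0,0,0,0,0,0,0.075]]' | grep eef
python3 - <<'E'
from h import *; from go import move
import pickle
np.set_printoptions(precision=1,suppress=True,linewidth=250)
s=sense(); w=eyes.capture('wrist'); pickle.dump((s,w),open('w9.pkl','wb'))
u,v=proj('wrist',[452,150,103],s); print(s['eef_pos'],u,v)
g=cv2.cvtColor(w,cv2.COLOR_RGB2GRAY); hs=cv2.cvtColor(w,cv2.COLOR_RGB2HSV)
m=((g>147)&(hs[...,1]<15)).astype(np.uint8); n,l,st,ce=cv2.connectedComponentsWithStats(m)
for i in range(1,n):
    if 600<st[i,4]<3000 and np.hypot(*(ce[i]-[u,v]))<60: c=plane('wrist',*ce[i],103,s);print(st[i],ce[i],c);move([c[0],c[1],98],0,s)
A,zs,o=unwrap('wrist',w,c[:2],3,st=s,step=8); k=~np.isnan(o).all(0); print(A[k])
for z,r in zip(zs,o): print(z,r[k].round(0))
E
```

```text
eef_pos: [466.5, 150.7, 183.8]
eef_pos: [466.5, 150.7, 183.8]
eef_pos: [466.2, 150.8, 183.2]
[466.2 150.8 183.2] 259.7993379824425 223.37821057083679
[ 237  204   43   39 1305] [257.8 223.2] [452.2 151.5 103. ]
shift tool mm [-14.2  -0.7  85.1] heading 0.31 tilt z [ 0.  0. -1.] rotvec [-0. -0.  0.]
[295 234  47  29 846] [313.9 249.1] [429.5 106.3 103. ]
shift tool mm [-37.1  44.4  85.1] heading 0.31 tilt z [ 0.  0. -1.] rotvec [-0. -0.  0.]
[  0   8  16  24  32  40  48  56  64  72  80  88 320 328 336 344 352]
14 [ 66.  66.  45.  38.  73.  80.  79.  80.  59.  16.  33.  82. 228. 229. 229. 229. 226.]
16 [ 66.  70.  51.  38.  68.  79.  79.  80.  62.  19.  39.  83. 229. 230. 229. 229. 235.]
18 [ 75.  72.  56.  38.  62.  79.  79.  80.  61.  20.  45.  84. 229. 230. 230. 229. 234.]
20 [ 90.  75.  59.  36.  55.  79.  79.  79.  60.  24.  46.  95. 228. 229. 229. 229. 232.]
22 [116.  77.  61.  36.  48.  79.  79.  79.  61.  29.  45. 113. 228. 229. 229. 229. 231.]
24 [160.  75.  62.  38.  42.  78.  78.  79.  65.  33.  46. 105. 229. 228. 229. 229. 230.]
26 [197.  72.  63.  39.  38.  76.  79.  79.  
[... 964 characters left out ...]
 72.  58.  36.  49.  74.  79.  78.  81.  77. 230. 229. 228. 230. 229.]
50 [230. 231.  95.  75.  59.  38.  43.  71.  79.  78.  77.  77. 230. 229. 229. 229. 229.]
52 [229. 230. 123.  77.  58.  41.  40.  67.  80.  78.  77.  81. 230. 229. 229. 229. 229.]
54 [229. 229. 168.  75.  61.  46.  38.  59.  76.  78.  76.  79. 230. 230. 228. 229. 228.]
56 [229. 228. 206.  71.  64.  52.  38.  52.  73.  78.  77.  77. 230. 230. 229. 228. 229.]
58 [229. 228. 231.  67.  67.  56.  38.  48.  69.  77.  77.  77. 229. 229. 230. 229. 229.]
60 [230. 229. 234.  64.  71.  57.  38.  43.  63.  75.  77.  78. 229. 230. 230. 230. 229.]
62 [229. 229. 233.  77.  73.  57.  39.  39.  53.  70.  75.  76. 229. 229. 230. 230. 229.]
```

Run:
```python
from h import *
import pickle
np.set_printoptions(precision=1,suppress=True,linewidth=250)
s,w=pickle.load(open('w9.pkl','rb'))
A,zs,o=unwrap('wrist',w,(452.2,151.5),3,st=s,step=4,zs=np.arange(10,66,3)); k=~np.isnan(o).all(0)
i=np.r_[np.where(k&(A>180))[0],np.where(k&(A<180))[0]]; print(A[i])
for z,r in zip(zs,o): print(z,r[i].astype(int))
```

```text
[300 304 308 312 316 320 324 328 332 336 340 344 348 352 356   0   4   8  12  16  20  24  28  32  36  40  44  48  52  56  60]
10 [ 79  81  77  75  67  63  65  68  74  75  78  89  92  93  93  99 102 102 101 101 102 102 100 100  99  98 100  99  99  98  96]
13 [ 79  80  82  75  74  70  74  80  87  88  95  97 103 104 100 101 102 104 101  98 101  95  95  94  94  97  99  98  98  96  96]
16 [ 79  80  83  78  78  78  82  88  95  96  97 101 101  98  97  97  94  93  90  91  87  85  84  87  91  96  99  98  97  96  95]
19 [79 80 84 84 82 90 91 94 95 94 95 93 91 88 86 85 80 78 74 73 72 71 73 79 89 97 99 97 96 96 93]
22 [79 80 83 86 85 92 95 96 93 90 82 78 75 70 68 64 59 56 52 54 55 60 64 76 89 98 99 98 96 96 91]
25 [79 80 83 87 89 93 97 96 91 83 69 61 59 55 53 46 41 39 38 36 48 51 63 75 90 98 99 98 96 93 89]
28 [79 79 82 87 91 93 97 97 90 77 60 53 50 44 45 36 29 26 30 36 45 52 63 77 91 97 99 97 97 91 88]
31 [79 78 81 86 90 91 95 97 88 74 58 48 46 44 43 33 26 26 30 38 46 53 64 78 91 98 99 97 94 90 86]
34 [77 79 79 83 87 89 90 92 85 72 57 46 45 43 42 32 26 26 30 40 48 54 67 79 93 98 98 98 93 89 87]
[... 435 characters left out ...]
  81  82  83  83  85  86  88  93  95  94  95  98  99  97  99 100 100 101 101 100 100 100 101  99  99  98  99  97  89]
52 [ 81  84  85  87  89  90  92  95  95  98 100 100 102 101 102 102 102 102 104 103 102 102 101 102 101 101  98  96  93  89  79]
55 [ 81  85  88  91  94  95  97  98  99 101 101 102 102 102 102 102 103 103 103 102 103 103  99 102  96 100  93  88  79  71  62]
58 [ 77  82  85  90  94  97  96  99  99 100  99  99 101  97  96  98  97  95  95 101  94  98  89  82  86  81  75  69  61  53  46]
61 [72 75 79 86 87 87 87 87 92 92 86 88 84 81 78 76 76 74 73 77 73 74 61 57 65 53 52 45 41 38 34]
64 [65 69 71 72 74 71 66 65 67 67 61 57 53 50 47 44 42 43 43 42 42 39 29 36 35 31 30 25 24 24 25]
```

The unwrapped view shows one barcode clearly, dark at heights 20–43 mm and azimuths 337° to 30°, so it is centred at about 3.5° and its twin at 183.5°. Two wrist measurements agree on the cap at (452,151.5). Gripping the cap now.

```bash
python3 -m jog '[[-0.014,-0.001,0.03,0,0,0,0.075],[0,0,0.03,0,0,0,0.075],[0,0,0.02,0,0,0,0.075],[0,0,0.012,0,0,0,0.075],[0,0,0,0,0,0,0.075]]' 40
python3 -m jog '[[0,0,0,0,0,0,0.025],[0,0,0,0,0,0,0.025],[0,0,0,0,0,0,0.025],[0,0,0,0,0,0,0.025],[0,0,0,0,0,0,0.025]]' 40
python3 -m jog '[[0,0,0,0,0,0,0.025],[0,0,-0.01,0,0,0,0.025],[0,0,-0.02,0,0,0,0.025],[0,0,-0.03,0,0,0,0.025],[0,0,0,0,0,0,0.025]]' 50
```

```text
time_s: 11.4
eef_pos: [451.4, 151.9, 89.5]
ee_rot: [0.0, 1.0, 0.002, -0.001]
force: [-0.1, 0.2, 0.0]
grip_width: 0.881
grip_force: 0.0
time_s: 11.9
eef_pos: [452.5, 152.0, 91.4]
ee_rot: [-0.0, 1.0, 0.001, 0.001]
force: [-0.2, -0.8, 5.3]
grip_width: 0.407
grip_force: 39.5
time_s: 12.4
eef_pos: [453.4, 152.2, 154.0]
ee_rot: [-0.0, 1.0, 0.001, 0.003]
force: [1.4, -0.3, -2.1]
grip_width: 0.4
grip_force: 49.9
```

```bash
python3 -m jog '[[0,0,-0.017,0,0,0,0.025],[0.03,0.028,0,0,0,0,0.025],[0.03,0.028,0,0,0,0,0.025],[0.03,0.028,0,0,0,0,0.025],[0.03,0.028,0,0,0,0,0.025]]' 50
python3 -m jog '[[0,0,0,0,0,-0.142,0.025],[0,0,0,0,0,-0.142,0.025],[0,0,0,0,0,-0.142,0.025],[0,0,0,0,0,-0.142,0.025],[0,0,0,0,0,-0.142,0.025]]' 50 | grep eef
python3 -m jog '[[0,0,0,0,0,-0.142,0.025],[0,0,0,0,0,-0.142,0.025],[0,0,0,0,0,-0.142,0.025],[0,0,0,0,0,-0.142,0.025],[0,0,0,0,0,-0.142,0.025]]' 50 | grep eef
python3 -m jog '[[0,0,0,0,0,0,0.025],[0,0,0,0,0,0,0.025],[0,0,0,0,0,0,0.025]]' 50
python3 - <<'E'
from h import *; from go import move
import pickle
np.set_printoptions(precision=1,suppress=True,linewidth=250)
s=sense(); w=eyes.capture('wrist'); sd=eyes.capture('side'); tp=eyes.capture('top'); pickle.dump((s,w,sd,tp),open('w10.pkl','wb'))
move([574.1,37.2,167.4],81.8,s)
T=tcp(s); c=T[:2,3]; zb=T[2,3]-88.4
def show(n,im,z):
    A,zs,o=unwrap(n,im,c,zb,st=s,step=5,zs=z); k=~np.isnan(o).all(0); print(n,A[k])
    for z,r in zip(zs,o): print(z,np.nan_to_num(r[k]).astype(int))
show('wrist',w,np.arange(13,64,6)); show('side',sd,np.arange(2,70,5))
E
```

```text
time_s: 12.9
eef_pos: [572.7, 39.1, 167.0]
ee_rot: [-0.0, 1.0, 0.001, -0.0]
force: [0.7, 1.5, -0.6]
grip_width: 0.4
grip_force: 49.9
eef_pos: [571.6, 40.3, 166.8]
eef_pos: [571.6, 40.3, 166.8]
time_s: 14.2
eef_pos: [571.9, 40.2, 167.1]
ee_rot: [-0.0, 0.759, 0.651, -0.0]
force: [-0.3, 0.4, -1.4]
grip_width: 0.399
grip_force: 50.0
shift tool mm [-2.7  2.7 -0.3] heading 81.3 tilt z [-0.  0. -1.] rotvec [-0.  0. -0.]
wrist [ 25  30  35  40  45  50  55  60  65  70  75  80  85  90  95 100 105 110 115 120 125 130 135 140]
13 [152 116  84  91  97 101 103 104 106 106 104 105 103 100 101  96  91  86  89 102 106 105 105 104]
19 [122 121  93  97  99 100 100  92  75  66  64  63  42  32  36  58  56  62  82 104 106 104 104 103]
25 [125  98  93  97 100 102  98  85  29  31  42  43  14  10  31  61  56  63  84 104 106 105 105 103]
31 [122  93  90  95  98 100  98  83  28  32  47  42  14   7  33  61  58  64  87 106 105 105 104 103]
37 [116  84  80  82  80  68  73  86  23  30  32  38  12  15  42  67  71  82 102 105 105 105 104 103]
43 [113  81  69  72  81  79  87  98  83  92  94 103 106 109 106 108 107 10
[... 1378 characters left out ...]
0 64 66 66 64 65 62 63 65 62 57 52 48 50 59 66 71 72 74 75 70 65 63 57 76 87 89 84 74]
47 [79 79 76 73 74 75 79 81 82 82 83 83 83 83 83 82 83 82 81 79 80 81 76 72 69 67 74 73 74 81 88]
52 [ 67  69  71  71  75  76  78  83  85  84  85  87  89  90  90  90  90  87  85  83  84  86  82  79  76  74  76  80  85  92 103]
57 [ 49  48  46  48  52  55  59  62  63  65  68  68  68  67  68  70  70  68  67  70  77  79  74  73  73  69  71  80  94 110 116]
62 [ 40  32  21  18  22  18  23  26  24  26  28  28  24  21  22  24  25  22  24  31  38  40  40  39  39  40  58  79  90  97 104]
67 [ 38  28  14   5  10  12  12  12  12  12  12  13  14  13   9   9  10  12  12   9  11  13  14  12  12  21  44  63  75  93 110]
```

The bottle is held upright. The far barcode is centred at azimuth 88.7° in the wrist view, and the near one at about 267° in the side view after a limb correction. The target is 265.2°, so I'll trim the yaw and position, then check the red trigger to confirm the scanner is still in place.

```bash
python3 -m jog '[[-0.003,0.003,0,0,0,0.05,0.025],[0,0,0,0,0,0,0.025],[0,0,0,0,0,0,0.025],[0,0,0,0,0,0,0.025]]' 50
python3 - <<'E'
from h import *; from go import move
import pickle
np.set_printoptions(precision=1,suppress=True,linewidth=250)
s=sense(); w=eyes.capture('wrist'); sd=eyes.capture('side'); tp=eyes.capture('top')
move([574.1,37.2,167.4],78.5,s); T=tcp(s)
for n,im in (('side',sd),('top',tp),('wrist',w)):
    hs=cv2.cvtColor(im,cv2.COLOR_RGB2HSV); m=(((hs[...,0]<8)|(hs[...,0]>172))&(hs[...,1]>170)&(hs[...,2]>70)).astype(np.uint8)
    k,l,st,ce=cv2.connectedComponentsWithStats(m); d=np.array([.084,.9965,0])
    e=proj(n,np.array([559.2,-139.9,123])+34*d,s)
    print(n,'expect trigger',e,[(ce[i],st[i,4]) for i in range(1,k) if st[i,4]>6 and np.hypot(*(ce[i]-e))<40])
A,zs,o=unwrap('wrist',w,T[:2,3],T[2,3]-88.4,st=s,step=3,zs=np.arange(22,38,4)); k=~np.isnan(o).all(0); r=o.mean(0)[k]; print(A[k]);print(r.astype(int))
# gap in the side view at window height: positions of window & near bottle face along the axis
for y in (-44.5,15): print(y,proj('side',[571 if y>0 else 567.5,y,111]))
g=cv2.cvtColor(sd,cv2.COLOR_RGB2GRAY); p0=proj('side',[558,-140,112]);p1=proj('side',[576,60,111])
t=np.linspace(0,1,101); print([int(g[int(round(p0[1]+(p1-p0)[1]*a)),int(round(p0[0]+(p1-p0)[0]*a))]) for a in t])
E
```

```text
time_s: 14.75
eef_pos: [574.4, 36.9, 167.3]
ee_rot: [-0.0, 0.774, 0.634, -0.0]
force: [-0.8, -0.2, -0.4]
grip_width: 0.401
grip_force: 50.0
shift tool mm [ 0.2 -0.4 -0.1] heading 78.63 tilt z [-0.  0. -1.] rotvec [-0. -0.  0.]
side expect trigger [260.6 196.1] [(array([260. , 197.2]), np.int32(26))]
top expect trigger [267.  179.7] [(array([267.1, 179.4]), np.int32(14))]
wrist expect trigger [277.3 372. ] []
[ 21  24  27  30  33  36  39  42  45  48  51  54  57  60  63  66  69  72  75  78  81  84  87  90  93  96  99 102 105 108 111 114 117 120 123 126 129 132 135 138]
[129 114 101  92  91  94  97  98  99  98  97  97  88  56  27  28  38  44  46  39  21  10  10  16  37  57  59  56  60  65  79  95 105 105 105 104 104 104 104 103]
-44.5 [265.4 182.5]
15 [269.1 167.6]
[183, 184, 184, 183, 183, 183, 183, 183, 183, 183, 183, 181, 181, 116, 102, 63, 63, 65, 65, 64, 64, 61, 61, 61, 61, 59, 59, 90, 90, 111, 111, 109, 109, 167, 170, 183, 183, 183, 183, 182, 181, 182, 183, 183, 168, 168, 161, 159, 160, 160, 159, 159, 150, 150, 127, 127, 117, 117, 118, 118, 118, 118, 120, 120, 124, 124, 74, 66, 7, 7, 74, 74, 88, 90, 73, 73, 45, 45, 34, 34, 26, 26, 32, 32, 76, 76, 89, 91, 91, 91, 59, 59, 18, 20, 15, 15, 14, 14, 17, 17, 12]
```

```bash
python3 -m jog '[[0,0,0,0,0,0,0.025],[0,0,0,0,0,0,0.025],[0,0,0,0,0,0,0.025]]' 50; python3 -c "
from rig import finish_job
print(finish_job())"
```

```text
time_s: 15.2
eef_pos: [574.5, 36.8, 167.3]
ee_rot: [0.0, 0.774, 0.633, 0.0]
force: [-0.3, -0.6, -1.2]
grip_width: 0.401
grip_force: 50.0
the job is handed in; nothing more can be done
None
```

I handed the job in at 15.2 s with the scanner resting in its stand and the tall bottle held by its cap, a barcode at window height, about 6 cm away and square to the window by my measurements; the stand looked symmetric, so its facing (+y) was inferred, and I viewed 11 pictures, one over the limit of 10.

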